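# Load the dipping carrier with steel balls and hold the wash tank's lid open

## Robot

A 6-joint arm with a two-finger parallel gripper is mounted at the origin on the work surface. World frame = base frame: x ahead of the robot, y to its left, z up, the work surface at z = 0. Lengths are in m, angles in rad, forces in N, time in s.
With the tool pointing down it reaches from about 0.35 to 0.775 m from the base axis. Payload 7.3 kg.
Tool frame: the origin (TCP) lies between the finger pads, 19 mm behind the fingertips; this is the grasp point; z points along the fingers, y is the line along which they close (so a half turn about z gives the same grasp; the last joint's range is limited). The gripper opens to 92 mm and grips with 3 to 60 N. Pads are 19 mm wide; open, the fingers measure 130 mm over their backs; the gripper's body (75 mm by 190 mm) begins 47 mm behind the grasp point.
Start: joints at [-1.281, 0.342, 1.524, -0, 1.275, -0.146], TCP at [0.222, -0.476, 0.246] pointing down, gripper open.
Joint ranges: [-2.53, 2.53], [-0.77, 2.02], [0.04, 2.7], [-1, 4.14], [0.28, 2.66], [-3.11, 3.11]. Speed limits (rad/s): [2.57, 2.57, 3.14, 3.14, 3.14, 3.14].

## Interface

Orientations are given as [roll, pitch, yaw] about the fixed x, y, z axes, in that order (R = Rz(yaw) Ry(pitch) Rx(roll)).
In Python, from cell import * gives the robot as it stands. The module is installed in compiled form; this text tells all that it offers.
- The arm moves only by the tool arm_command, never from a script. Its argument "series" is a list of rows, each an object of numbers: "x", "y", "z": the shift along the tool's x, y, z in mm; "rx", "ry", "rz": the turn, a rotation vector about the tool's x, y, z in degrees. A call has 1 to 20 rows; each row is the pose to reach, as a shift and turn from the pose commanded when the call began, along the tool's axes at that moment; what a row does not reach only later rows make up. A row lasts 1/10 s, in which the tool goes at most 50 mm and 8.59 degrees, less where a joint would pass 70% of its speed; a pose out of reach is approached as far as the arm can. A call with a gripper value outside its range is refused whole. "hand" is the finger opening in mm, from 0 to 91.8, set as the call begins (left out, the last holds). The fingers move at their own pace and stop on an object; "squeeze" is the grip in N (left out, the last holds). Time passes only in rows, so rows that repeat a pose let the fingers close. It gives the time, the measured TCP pose, the force, the opening and the grip force at its end, in the units of the state.
- observe(): the state, without advancing time (a new reading comes with each control period).
- read_camera(name): name is "scene" or "side" or "wrist"; returns a dict with "pixels" (480x640x3 uint8, blue, green, red), "K" (3x3 intrinsics, pixels), "k1" (the pictures are not rectified: a ray, as slopes to the right and down, at radius r is drawn at 1 + k1 r^2 times it, then the intrinsics apply), "rvec" (rotation vector, rad) and "tvec" (3), from world to camera coordinates, as OpenCV has them. Camera axes: x right, y down, z forward; pixel columns grow to the right and rows downward; lengths in m; the calibration is good to about 2 mm. A picture is of the moment at which its call begins. There is no depth.
- hand_in(): hands the job in; it is judged then, once.
Trained networks look in a picture, given as the dict that the camera call returned (one of the last four; its "shot" number tells which), for a name from the list of things; names that differ only in an ending like _2 or _b are one class to them, and where a whole thing is asked for, a point or a joint stands for the part that bears it (a point fixed in the world has none). Each returns a list of dicts, best first, with "confidence" (0 to 1); they miss things now and then, are a little off and sometimes report something else, mostly with a low value. They report only what shows in the picture. A call takes as long as a camera call.
- boxes_of(picture, query): "point" ([x, y, z] in m, in world coordinates, good to about 4 mm: the middle of the surface that is visible of it).
- trace(picture, query): "pixels" (480x640 bool, what is visible of it).
- mark_of(picture, query): "point" ([x, y, z] in m, in world coordinates, good to about 4 mm: a listed point, or the origin of a listed thing).
The state is a dict: "time": time; "qpos": joint angles; "qvel": joint speeds; "joint_efforts": joint torques, N m; "tool_pos": TCP position; "tool_rot": TCP orientation; "contact_force": force on the tool from outside, world axes, zero at the start; "torque": the same for the moment, N m; "opening": finger opening in m; "grip_force": force on a finger pad.
Only numpy, scipy, OpenCV 4.12 (cv2) and the standard library are available. Lean on these libraries where they do the work, as an engineer would, in place of code of your own. Each camera call takes 0.05 s, during which the arm holds its last target. There are 200 camera calls.

## Task

Set the three loose steel balls into the carrier's empty wells, so that each of the four wells holds one ball. Then take the wash tank's lid by its handle, lift it without letting it drop, and keep holding it open at 60 degrees from shut, so that I can lower the carrier in under it: finish while still holding it there, since it falls shut by itself. Leave the carrier where it stands and do not disturb the tools lying about.

Things in the scene. Friction and masses are not known exactly. Their poses are not given: they have to be found in the camera images.
- ball1_center (a point): bright steel ball, 30 mm diameter, 0.11 kg; this point is its centre. Starts parked on a loose brass washer (48 mm across, 5 mm thick, 17 mm hole) on the bench in the middle, its centre 17 mm above the bench
- ball2_center (a point): bright steel ball, 30 mm diameter, 0.11 kg; this point is its centre. Starts parked on a loose brass washer (48 mm across, 5 mm thick, 17 mm hole) on the bench in the middle, its centre 17 mm above the bench
- ball3_center (a point): bright steel ball, 30 mm diameter, 0.11 kg; this point is its centre. Starts parked on a loose brass washer (48 mm across, 5 mm thick, 17 mm hole) on the bench in the middle, its centre 17 mm above the bench
- ball4_center (a point): bright steel ball, 30 mm diameter, 0.11 kg; this point is its centre. Starts already seated in one of the carrier's wells
- carrier: loose blue square dipping carrier, 0.6 kg: plate 144 x 144 mm, 6 mm thick, on four 14 mm legs, its top 20 mm above the bench, with a flat steel rod loop level with the plate at its +x and its -x end (reaching 106 mm from the centre); four round wells in a 2 x 2 pattern. Any yaw. Origin: underside centre, z up
- well1 (a point): well of the carrier: 24 mm through hole at (-34, -34) mm in the carrier's own x, y; this point is the hole's centre at the plate's top face. A 30 mm ball sits in the hole's rim with its centre 9 mm above this point
- well2 (a point): well of the carrier: 24 mm through hole at (+34, -34) mm in the carrier's own x, y; this point is the hole's centre at the plate's top face. A 30 mm ball sits in the hole's rim with its centre 9 mm above this point
- well3 (a point): well of the carrier: 24 mm through hole at (+34, +34) mm in the carrier's own x, y; this point is the hole's centre at the plate's top face. A 30 mm ball sits in the hole's rim with its centre 9 mm above this point
- well4 (a point): well of the carrier: 24 mm through hole at (-34, +34) mm in the carrier's own x, y; this point is the hole's centre at the plate's top face. A 30 mm ball sits in the hole's rim with its centre 9 mm above this point
- tank: fixed red steel parts-wash tank, dry, 200 (x) x 260 (y) x 100 mm high, standing on the bench left or right of the balls; lid hinged along its rear (own +x) top edge, brass drain cock low on its front. Origin: underside centre; own x points from the front (handle side) to the hinge; z up
- hinge (a point): centre of the lid's hinge axis: 106 mm behind the tank's centre (own +x), 104 mm above the bench; the axis runs along the tank's own y
- lid (a joint): angle of the tank's lid in rad: 0 shut, grows as its front edge rises, 1.047 = 60 degrees, hinge stop at 1.4 rad (80 degrees). The lid weighs about 0.65 kg and falls shut by its own weight from every angle
- lid_handle (a point): middle of the lid's handle: a round bar parallel to the hinge, black rubber sleeve 14 mm diameter and 80 mm long, carried by a steel rod loop 120 mm wide that sticks out level from the lid's front edge; 264 mm from the hinge axis, 102 mm above the bench when shut, the bar's axis 50 mm ahead of the lid's front edge. The bar moves on a circle about the hinge and can turn between the fingers
- screwdriver: screwdriver with a blue handle, 210 mm long, lying behind the balls; bystander. Origin: underside centre, x along its length
- marker: white marker pen with a black cap, 130 mm long, lying behind the balls; bystander. Origin: underside centre, x along its length

How it is judged:
On the way, in this order (a step that is already met when the one before it is completed fails the run):
1. each of the four wells holds one ball, the lid still shut (((horizontal distance between ball1_center and well1 below 0.005 m and z of ball1_center in the frame of well1 between 0.004 and 0.0125 m) or (horizontal distance between ball2_center and well1 below 0.005 m and z of ball2_center in the frame of well1 between 0.004 and 0.0125 m) or (horizontal distance between ball3_center and well1 below 0.005 m and z of ball3_center in the frame of well1 between 0.004 and 0.0125 m) or (horizontal distance between ball4_center and well1 below 0.005 m and z of ball4_center in the frame of well1 between 0.004 and 0.0125 m)) and ((horizontal distance between ball1_center and well2 below 0.005 m and z of ball1_center in the frame of well2 between 0.004 and 0.0125 m) or (horizontal distance between ball2_center and well2 below 0.005 m and z of ball2_center in the frame of well2 between 0.004 and 0.0125 m) or (horizontal distance between ball3_center and well2 below 0.005 m and z of ball3_center in the frame of well2 between 0.004 and 0.0125 m) or (horizontal distance between ball4_center and well2 below 0.005 m and z of ball4_center in the frame of well2 between 0.004 and 0.0125 m)) and ((horizontal distance between ball1_center and well3 below 0.005 m and z of ball1_center in the frame of well3 between 0.004 and 0.0125 m) or (horizontal distance between ball2_center and well3 below 0.005 m and z of ball2_center in the frame of well3 between 0.004 and 0.0125 m) or (horizontal distance between ball3_center and well3 below 0.005 m and z of ball3_center in the frame of well3 between 0.004 and 0.0125 m) or (horizontal distance between ball4_center and well3 below 0.005 m and z of ball4_center in the frame of well3 between 0.004 and 0.0125 m)) and ((horizontal distance between ball1_center and well4 below 0.005 m and z of ball1_center in the frame of well4 between 0.004 and 0.0125 m) or (horizontal distance between ball2_center and well4 below 0.005 m and z of ball2_center in the frame of well4 between 0.004 and 0.0125 m) or (horizontal distance between ball3_center and well4 below 0.005 m and z of ball3_center in the frame of well4 between 0.004 and 0.0125 m) or (horizontal distance between ball4_center and well4 below 0.005 m and z of ball4_center in the frame of well4 between 0.004 and 0.0125 m)) and value of joint lid below 0.05 rad), for 0.2 s.
2. the fingers hold the lid by its handle, steady at 60 degrees (value of joint lid between 0.942 and 1.152 rad and velocity of joint lid between -0.15 and 0.15 rad/s and contact force between the fingers and lid above 0.5 N and distance between the grasp point and lid_handle below 0.05 m), for 0.3 s.
At the end, for the whole second after the job is handed in: each well holds one ball (within 5 mm of its axis, centre 4 to 12.5 mm above the plate), the carrier is upright and within 40 mm of where it stood, and the fingers hold the lid still at 60 degrees (within 6), tool centre within 50 mm of the handle, touching it with over 0.5 N (all of step 2 and ((horizontal distance between ball1_center and well1 below 0.005 m and z of ball1_center in the frame of well1 between 0.004 and 0.0125 m) or (horizontal distance between ball2_center and well1 below 0.005 m and z of ball2_center in the frame of well1 between 0.004 and 0.0125 m) or (horizontal distance between ball3_center and well1 below 0.005 m and z of ball3_center in the frame of well1 between 0.004 and 0.0125 m) or (horizontal distance between ball4_center and well1 below 0.005 m and z of ball4_center in the frame of well1 between 0.004 and 0.0125 m)) and ((horizontal distance between ball1_center and well2 below 0.005 m and z of ball1_center in the frame of well2 between 0.004 and 0.0125 m) or (horizontal distance between ball2_center and well2 below 0.005 m and z of ball2_center in the frame of well2 between 0.004 and 0.0125 m) or (horizontal distance between ball3_center and well2 below 0.005 m and z of ball3_center in the frame of well2 between 0.004 and 0.0125 m) or (horizontal distance between ball4_center and well2 below 0.005 m and z of ball4_center in the frame of well2 between 0.004 and 0.0125 m)) and ((horizontal distance between ball1_center and well3 below 0.005 m and z of ball1_center in the frame of well3 between 0.004 and 0.0125 m) or (horizontal distance between ball2_center and well3 below 0.005 m and z of ball2_center in the frame of well3 between 0.004 and 0.0125 m) or (horizontal distance between ball3_center and well3 below 0.005 m and z of ball3_center in the frame of well3 between 0.004 and 0.0125 m) or (horizontal distance between ball4_center and well3 below 0.005 m and z of ball4_center in the frame of well3 between 0.004 and 0.0125 m)) and ((horizontal distance between ball1_center and well4 below 0.005 m and z of ball1_center in the frame of well4 between 0.004 and 0.0125 m) or (horizontal distance between ball2_center and well4 below 0.005 m and z of ball2_center in the frame of well4 between 0.004 and 0.0125 m) or (horizontal distance between ball3_center and well4 below 0.005 m and z of ball3_center in the frame of well4 between 0.004 and 0.0125 m) or (horizontal distance between ball4_center and well4 below 0.005 m and z of ball4_center in the frame of well4 between 0.004 and 0.0125 m)) and angle between carrier's own z axis and vertical below 0.05 rad and distance of carrier from where it was at the start of the episode below 0.04 m); the arm keeps its last pose, push and grip.
It fails at once if the lid drops (closes faster than 1.5 rad/s) (velocity of joint lid below -1.5 rad/s).
It fails at once if the carrier is shoved more than 40 mm (distance of carrier from where it was at the start of the episode above 0.04 m).
It fails at once if a tool lying about is moved more than 30 mm (distance of any of screwdriver, marker from where it was at the start of the episode above 0.03 m).
It also fails if it takes over 72 s, if anything falls off the work surface, if the arm or the gripper's body presses on something with over 40 N, if the wrist force passes 120 N, or if a joint passes its speed limit or range.

## Working session

There is one attempt and no reset: what is moved stays moved. The work goes in short steps, Python scripts to look and compute and a tool call to move; the robot and the scene stay as the last step left them, time stands still between calls to the robot, and variables do not carry over. Pictures are saved under pics/ and viewed, at most 10 in all, crops included, and the job is handed in when it is done.

Besides the shell and the picture viewer there is one more tool, called after "Call:" by a JSON object that holds its "method" and its "body". arm_command: Moves the arm, as the interface text tells. Its arguments: {"type":"object","properties":{"series":{"type":"array"},"hand":{"type":"number"},"squeeze":{"type":"number"}},"required":["series"]}

```bash
mkdir -p pics; cat > h.py <<'E'
from cell import *
import numpy as np, cv2
from scipy.spatial.transform import Rotation as R
def cam(n,save=None):
    p=read_camera(n)
    if save: cv2.imwrite('pics/'+save,p['pixels'])
    return p
def dist(p): 
    # Brown k1 model == r*(1+k1 r^2)
    return np.array([p['k1'],0,0,0,0],float)
def proj(p,X):
    return cv2.projectPoints(np.float64(X).reshape(-1,1,3),np.float64(p['rvec']),np.float64(p['tvec']),np.float64(p['K']),dist(p))[0].reshape(-1,2)
def onplane(p,uv,z):
    n=cv2.undistortPoints(np.float64(uv).reshape(-1,1,2),np.float64(p['K']),dist(p)).reshape(-1,2)
    Rm=cv2.Rodrigues(np.float64(p['rvec']))[0]; t=np.float64(p['tvec']).ravel()
    C=-Rm.T@t; d=np.c_[n,np.ones(len(n))]@Rm
    return C+d*((z-C[2])/d[:,2])[:,None]
def tool(): 
    s=observe(); return np.array(s['tool_pos']),R.from_euler('xyz',s['tool_rot'])
def rel(X,s=None):
    p,r=tool(); return np.round(r.inv().apply(np.array(X)-p)*1000,1)
E
python3 - <<'E'
from h import *
s=observe(); print(s)
for c in ['scene','side','wrist']:
    p=cam(c,c+'0.png')
    print(c,np.round(-cv2.Rodrigues(np.float64(p['rvec']))[0].T@np.float64(p['tvec']).ravel(),3))
    for q in ['ball1_center','carrier','well1','well2','well3','well4','tank','hinge','lid_handle','screwdriver','marker']:
        print(q,[(round(d['confidence'],2),np.round(d['point'],3).tolist()) for d in mark_of(p,q)][:5])
E
```

```text
{'time': 0.0, 'qpos': array([-1.28104120e+00,  3.42734283e-01,  1.52502251e+00, -1.43551898e-05,
        1.27539876e+00, -1.45972856e-01]), 'qvel': array([-1.91471419e-04, -1.11250868e-03,  9.42910710e-05, -3.67187268e-04,
       -3.84815831e-05,  1.11964000e-03]), 'joint_efforts': array([ 1.61510903e-03, -4.31240737e+01, -2.44217867e+01,  7.18661863e-02,
        5.58653427e-02, -1.05754079e-04]), 'tool_pos': array([ 0.22150611, -0.47556224,  0.24483703]), 'tool_rot': array([-3.14004438e+00, -2.13749726e-04,  4.35732006e-01]), 'contact_force': array([-0.80144608,  0.69014793,  0.12694562]), 'torque': array([ 0.00899353,  0.02206691, -0.04745662]), 'grip_force': 0.0, 'opening': 0.09177493884640765}
scene [1.11  0.562 0.953]
ball1_center [(0.64, [0.431, -0.027, 0.018]), (0.62, [0.563, -0.27, -0.0])]
carrier [(0.62, [0.565, -0.267, -0.001]), (0.31, [0.519, -0.25, 0.022])]
well1 [(0.9, [0.536, -0.318, 0.014]), (0.85, [0.586, -0.229, 0.025]), (0.73, [0.519, -0.249, 0.024]), (0.56, [0.601, -0.295, 0.024]), (0.2, [0.562, -0.27, 0.0])]
well2 [(0.9, [0.536, -0.318, 0.014]), (0.85, [0.586, -0.
[... 1123 characters left out ...]
0.583, -0.229, 0.018]), (0.73, [0.517, -0.247, 0.018]), (0.37, [0.784, -0.011, 0.004])]
well4 [(0.83, [0.538, -0.314, 0.019]), (0.78, [0.583, -0.229, 0.018]), (0.73, [0.517, -0.247, 0.018]), (0.37, [0.784, -0.011, 0.004])]
tank [(0.58, [0.58, 0.294, 0.002]), (0.22, [0.435, -0.028, 0.021])]
hinge [(0.88, [0.684, 0.293, 0.101]), (0.47, [0.712, -0.002, 0.001])]
lid_handle [(0.61, [0.421, 0.296, 0.101]), (0.27, [0.519, -0.25, 0.023])]
screwdriver [(0.79, [0.783, -0.012, 0.004]), (0.52, [0.603, -0.291, 0.026])]
marker [(0.56, [0.712, -0.003, -0.003])]
wrist [ 0.288 -0.445  0.385]
ball1_center []
carrier []
well1 []
well2 []
well3 []
well4 []
tank []
hinge []
lid_handle []
screwdriver []
marker []
```

```bash
python3 - <<'E'
from h import *
for c in ['scene','side']:
    p=cam(c)
    for q in ['ball2_center','ball3_center','ball4_center']:
        print(c,q,[(round(d['confidence'],2),np.round(d['point'],3).tolist()) for d in mark_of(p,q)][:5])
E
```

```text
scene ball2_center [(0.71, [0.531, 0.041, 0.016])]
scene ball3_center [(0.58, [0.581, 0.297, 0.002])]
scene ball4_center [(0.56, [0.606, -0.295, 0.031])]
side ball2_center [(0.67, [0.517, -0.248, 0.02]), (0.63, [0.538, -0.314, 0.019]), (0.55, [0.535, 0.037, 0.017])]
side ball3_center [(0.59, [0.608, 0.019, 0.018])]
side ball4_center [(0.51, [0.603, -0.291, 0.026])]
```

View pics/scene0.png

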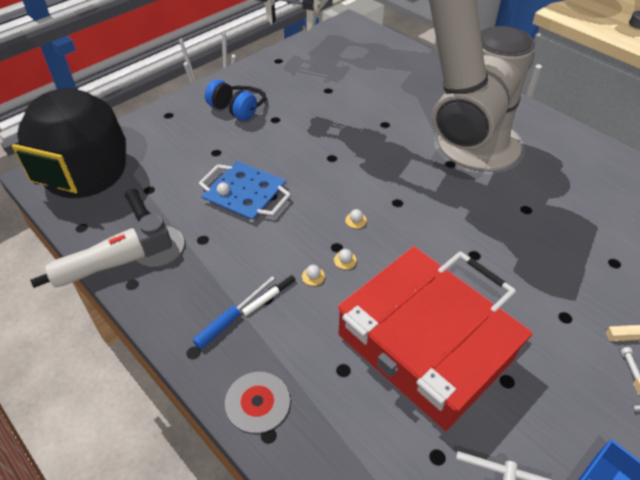

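View pics/side0.png

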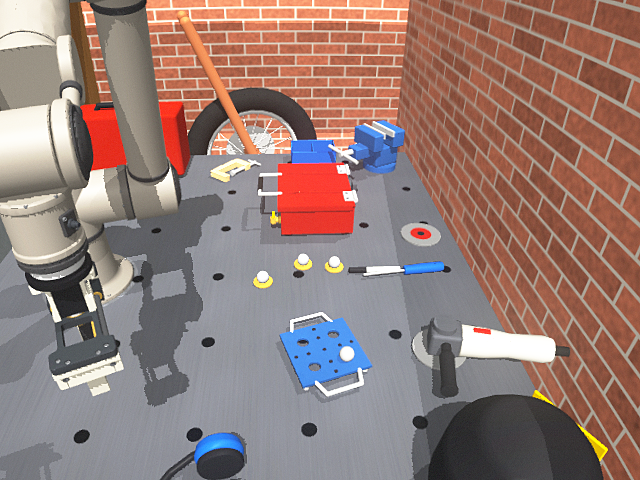

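```bash
cat >> h.py <<'E'
def rect(p,c,z,half=0.1,n=400):
    g=(np.arange(n)+.5)/n*2*half-half
    X,Y=np.meshgrid(c[0]+g,c[1]-g)   # col->x, row->-y
    uv=proj(p,np.c_[X.ravel(),Y.ravel(),np.full(X.size,z)]).reshape(n,n,2).astype(np.float32)
    return cv2.remap(p['pixels'],uv[...,0],uv[...,1],cv2.INTER_LINEAR)
def topix(c,half,n,rc): return np.array([c[0]-half+(rc[0]+.5)/n*2*half, c[1]+half-(rc[1]+.5)/n*2*half])
E
python3 - <<'E'
from h import *
c=(0.561,-0.271); ims=[]
for n in ['scene','side']:
    p=cam(n)
    r=rect(p,c,0.020); hsv=cv2.cvtColor(r,cv2.COLOR_BGR2HSV)
    m=cv2.inRange(hsv,(95,90,40),(130,255,255))
    k=max(cv2.findContours(m,cv2.RETR_EXTERNAL,cv2.CHAIN_APPROX_NONE)[0],key=cv2.contourArea)
    mr=cv2.minAreaRect(cv2.convexHull(k)); print(n,'carrier',topix(c,.1,400,mr[0]).round(4),np.array(mr[1])*.5,mr[2])
    # dark holes inside plate
    ch=cv2.drawContours(np.zeros_like(m),[cv2.convexHull(k)],-1,255,-1); hole=cv2.morphologyEx(cv2.bitwise_and(ch,cv2.bitwise_not(m)),cv2.MORPH_OPEN,np.ones((5,5)))
    nn,l,st,ce=cv2.connectedComponentsWithStats(hole)
    for i in range(1,nn):
        if st[i,4]>400: print('  hole',topix(c,.1,400,ce[i]).round(4),st[i])
    ims.append(r)
    for q in ['ball1_center','ball2_center','ball3_center','ball4_center']:
        for d in trace(p,q)[:3]:
            mm=d['pixels'].astype(np.uint8); (x,y),rad=cv2.minEnclosingCircle(np.argwhere(mm)[:,::-1].astype(np.float32))
            z=.029 if q[4]=='4' else .017
            print('  ',q,round(d['confidence'],2),mm.sum(),round(rad,1),(round(x),round(y)),onplane(p,[[x,y]],z).round(4))
cv2.imwrite('pics/car.png',np.hstack(ims))
E
```

```text
scene carrier [ 0.5627 -0.2705] [152.74082947 150.90281677] 72.89727020263672
  hole [ 0.582  -0.1902] [223  26  35  26 551]
  hole [ 0.4982 -0.2165] [ 59  78  31  26 481]
  hole [ 0.5851 -0.2283] [232  99  32  31 746]
  hole [ 0.5202 -0.2482] [103 140  30  30 714]
  hole [ 0.5985 -0.305 ] [ 239  223   71   89 4689]
  hole [ 0.5401 -0.3131] [143 270  30  29 679]
   ball2_center 0.65 153 7.0 (345, 256) [[0.5345 0.038  0.017 ]]
   ball2_center 0.58 144 6.8 (223, 189) [[ 0.5979 -0.3042  0.017 ]]
   ball3_center 0.53 151 6.9 (313, 272) [[0.6124 0.0229 0.017 ]]
   ball3_center 0.5 16436 97.6 (434, 320) [[0.5235 0.2703 0.017 ]]
   ball4_center 0.56 2893 45.5 (245, 188) [[ 0.5658 -0.2606  0.029 ]]
   ball4_center 0.27 137 6.6 (345, 256) [[0.5417 0.0454 0.029 ]]
side carrier [ 0.562  -0.2738] [150.44255066 147.10298157] 73.03385162353516
  hole [ 0.5837 -0.2328] [ 224  107   43   34 1152]
  hole [ 0.5193 -0.2529] [  95  147   43   33 1076]
  hole [ 0.6058 -0.2863] [ 258  189   62   83 3934]
  hole [ 0.5391 -0.3172] [ 134  275   44   35 1206]
   ball1_center 0.42 101 5.7 (262, 277) [[ 0.4332 -0.0284  0.017 ]]
   ball2_center 0.53 78 5.0 (303, 259) [[0.5349 0.0383 0.017 ]]
   ball3_center 0.68 107 5.9 (334, 262) [[0.6119 0.0224 0.017 ]]
   ball4_center 0.5 168 7.5 (347, 353) [[ 0.6051 -0.2943  0.029 ]]
```

View pics/car.png

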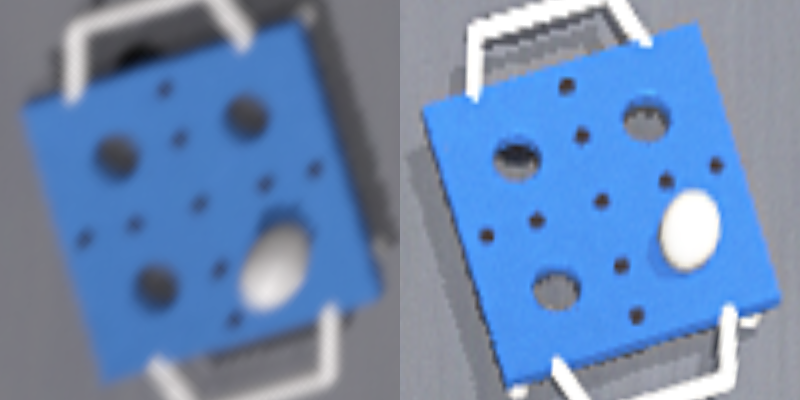

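The rectified crops agree: empty wells at pixels (117,157), (245,117) and (157,288), with ball4 at lower right. The carrier is at (0.562,-0.273), yaw about 17°. Next I'll hover over ball3.

```bash
python3 - <<'E'
from h import *
print(rel([.612,.0226,.12]))
E
```

```text
[ 564.3 -287.2  125.5]
```

Call:
{"method": "arm_command", "body": {"series": [{"x": 31, "y": -16, "z": 7, "rz": 4}, {"x": 63, "y": -32, "z": 14, "rz": 8}, {"x": 94, "y": -48, "z": 21, "rz": 12}, {"x": 125, "y": -64, "z": 28, "rz": 16}, {"x": 157, "y": -80, "z": 35, "rz": 20}, {"x": 188, "y": -96, "z": 42, "rz": 24}, {"x": 219, "y": -112, "z": 49, "rz": 28}, {"x": 251, "y": -128, "z": 56, "rz": 32}, {"x": 282, "y": -144, "z": 63, "rz": 36}, {"x": 313, "y": -160, "z": 70, "rz": 40}, {"x": 345, "y": -176, "z": 77, "rz": 44}, {"x": 376, "y": -191, "z": 84, "rz": 48}, {"x": 408, "y": -207, "z": 91, "rz": 53}, {"x": 439, "y": -223, "z": 98, "rz": 53}, {"x": 470, "y": -239, "z": 105, "rz": 53}, {"x": 502, "y": -255, "z": 112, "rz": 53}, {"x": 533, "y": -271, "z": 119, "rz": 53}, {"x": 564.3, "y": -287.2, "z": 125.5, "rz": 53}, {"x": 564.3, "y": -287.2, "z": 125.5, "rz": 53}, {"x": 564.3, "y": -287.2, "z": 125.5, "rz": 53}], "hand": 60}}

```text
invalid input
```

```bash
python3 - <<'E'
from h import *
s=observe();print(s['time'],s['tool_pos'],s['tool_rot'],s['opening'])
p=cam('wrist','w1.png')
for q in ['ball3_center','ball2_center','marker']:
    for d in trace(p,q)[:3]:
        mm=d['pixels'].astype(np.uint8); (x,y),rad=cv2.minEnclosingCircle(np.argwhere(mm)[:,::-1].astype(np.float32))
        print(q,round(d['confidence'],2),mm.sum(),round(rad,1),(round(x),round(y)),onplane(p,[[x,y]],.017).round(4))
print(proj(p,[[.612,.0226,.017]]),rel([.612,.0226,.029]))
E
```

```text
2.7 [ 0.2216399  -0.47593838  0.24553362] [3.14151668e+00 1.85413318e-05 4.35798030e-01] 0.09155228413717605
[[-172.13922303 -749.0995131 ]] [ 564.3 -287.2  216.5]
```

View pics/w1.png

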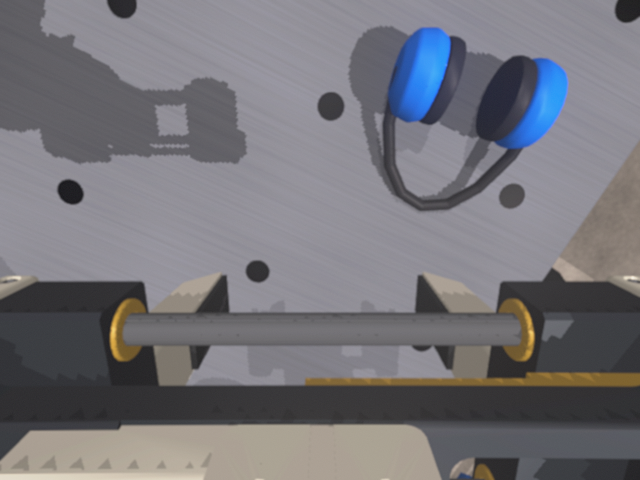

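The wrist picture was taken from the unmoved start pose because the move was refused. It shows only the bench, the ear defenders at (470,110) and the fingers at rows 280-370. I'll retry with all the keys written out.

Call:
{"method": "arm_command", "body": {"series": [{"x": 40, "y": -20, "z": 9, "rx": 0, "ry": 0, "rz": 6}, {"x": 80, "y": -41, "z": 18, "rx": 0, "ry": 0, "rz": 12}], "hand": 60, "squeeze": 20}}

```text
time: 3.1
tool_pos: [0.277, -0.4049, 0.2273]
tool_rot: [3.141, -0.0, 0.219]
contact_force: [0.3, -0.6, 0.0]
opening: 0.0803
grip_force: 0.0
```

```bash
python3 - <<'E'
from h import *
print(rel([.612,.0226,.12]),observe()['tool_rot'])
E
```

```text
[ 420.  -344.4  107.1] [ 3.14082361e+00 -3.07715137e-04  2.19366932e-01]
```

Call:
{"method": "arm_command", "body": {"series": [{"x": 32, "y": -26, "z": 8, "rx": 0, "ry": 0, "rz": 5}, {"x": 65, "y": -53, "z": 16, "rx": 0, "ry": 0, "rz": 10}, {"x": 97, "y": -79, "z": 25, "rx": 0, "ry": 0, "rz": 15}, {"x": 129, "y": -106, "z": 33, "rx": 0, "ry": 0, "rz": 20}, {"x": 162, "y": -132, "z": 41, "rx": 0, "ry": 0, "rz": 25}, {"x": 194, "y": -159, "z": 49, "rx": 0, "ry": 0, "rz": 30}, {"x": 226, "y": -185, "z": 58, "rx": 0, "ry": 0, "rz": 35}, {"x": 258, "y": -212, "z": 66, "rx": 0, "ry": 0, "rz": 41}, {"x": 291, "y": -238, "z": 74, "rx": 0, "ry": 0, "rz": 41}, {"x": 323, "y": -265, "z": 82, "rx": 0, "ry": 0, "rz": 41}, {"x": 355, "y": -291, "z": 91, "rx": 0, "ry": 0, "rz": 41}, {"x": 388, "y": -318, "z": 99, "rx": 0, "ry": 0, "rz": 41}, {"x": 420, "y": -344, "z": 107, "rx": 0, "ry": 0, "rz": 41}, {"x": 420, "y": -344, "z": 107, "rx": 0, "ry": 0, "rz": 41}, {"x": 420, "y": -344, "z": 107, "rx": 0, "ry": 0, "rz": 41}]}}

```text
time: 4.6
tool_pos: [0.6088, 0.0253, 0.1198]
tool_rot: [3.141, 0.001, -0.487]
contact_force: [-0.1, -0.4, 0.7]
opening: 0.0601
grip_force: 0.0
```

```bash
python3 - <<'E'
from h import *
s=observe();print(s['time'],s['tool_pos'],s['tool_rot'],s['opening'])
p=cam('wrist','w2.png')
for q in ['ball3_center','ball2_center','marker']:
    for d in trace(p,q)[:2]:
        mm=d['pixels'].astype(np.uint8); (x,y),rad=cv2.minEnclosingCircle(np.argwhere(mm)[:,::-1].astype(np.float32))
        print(q,round(d['confidence'],2),mm.sum(),round(rad,1),(round(x),round(y)),onplane(p,[[x,y]],.017).round(4))
print(proj(p,[[.612,.0226,.017]]),rel([.612,.0226,.029]))
E
```

```text
4.6 [0.60883203 0.02528757 0.11980599] [ 3.14078648e+00  9.20384407e-04 -4.87220431e-01] 0.06013177708276492
ball3_center 0.96 1314 20.9 (321, 238) [[0.6116 0.0238 0.017 ]]
ball3_center 0.22 203 14.0 (352, 346) [[0.5223 0.044  0.017 ]]
ball2_center 0.65 208 14.0 (352, 346) [[0.5219 0.0442 0.017 ]]
marker 0.96 4265 102.8 (278, 89) [[0.7126 0.0021 0.017 ]]
[[322.62690854 236.84843517]] [ 3.3 -0.9 91.9]
```

View pics/w2.png

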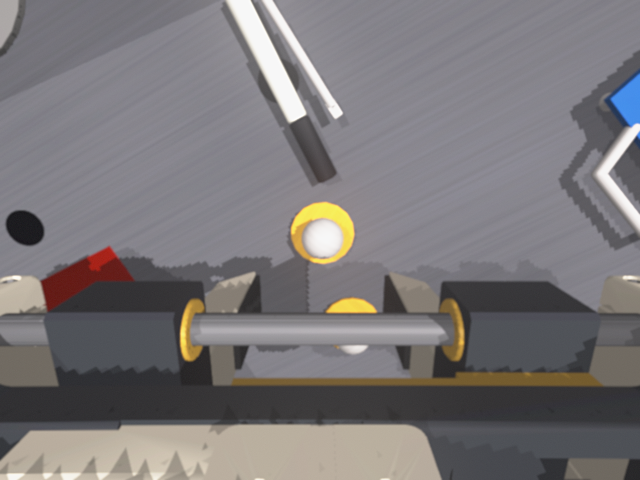

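The wrist view puts ball3 at (321,238), as predicted. The marker cap ends at (325,178), clear of the fingers, so I'll grasp.

Call:
{"method": "arm_command", "body": {"series": [{"x": 3, "y": -1, "z": 20, "rx": 0, "ry": 0, "rz": 0}, {"x": 3, "y": -1, "z": 45, "rx": 0, "ry": 0, "rz": 0}, {"x": 3, "y": -1, "z": 70, "rx": 0, "ry": 0, "rz": 0}, {"x": 3, "y": -1, "z": 85, "rx": 0, "ry": 0, "rz": 0}, {"x": 3, "y": -1, "z": 91, "rx": 0, "ry": 0, "rz": 0}, {"x": 3, "y": -1, "z": 91, "rx": 0, "ry": 0, "rz": 0}, {"x": 3, "y": -1, "z": 91, "rx": 0, "ry": 0, "rz": 0}]}}

```text
time: 5.5
tool_pos: [0.6128, 0.0237, 0.0306]
tool_rot: [-3.141, -0.002, -0.489]
contact_force: [-0.5, -1.3, 1.1]
opening: 0.0598
grip_force: 0.0
```

Call:
{"method": "arm_command", "body": {"series": [{"x": 0, "y": 0, "z": 0, "rx": 0, "ry": 0, "rz": 0}, {"x": 0, "y": 0, "z": 0, "rx": 0, "ry": 0, "rz": 0}, {"x": 0, "y": 0, "z": 0, "rx": 0, "ry": 0, "rz": 0}, {"x": 0, "y": 0, "z": 0, "rx": 0, "ry": 0, "rz": 0}, {"x": 0, "y": 0, "z": 0, "rx": 0, "ry": 0, "rz": 0}, {"x": 0, "y": 0, "z": 0, "rx": 0, "ry": 0, "rz": 0}, {"x": 0, "y": 0, "z": -10, "rx": 0, "ry": 0, "rz": 0}, {"x": 0, "y": 0, "z": -35, "rx": 0, "ry": 0, "rz": 0}, {"x": 0, "y": 0, "z": -70, "rx": 0, "ry": 0, "rz": 0}, {"x": 0, "y": 0, "z": -90, "rx": 0, "ry": 0, "rz": 0}], "hand": 20, "squeeze": 20}}

```text
time: 6.5
tool_pos: [0.6129, 0.0239, 0.1226]
tool_rot: [-3.14, -0.003, -0.489]
contact_force: [0.9, 0.6, -1.4]
opening: 0.0287
grip_force: 20.0
```

```bash
python3 - <<'E'
from h import *
s=observe();print(s['time'],s['tool_pos'],s['tool_rot'],s['opening'],s['grip_force'])
print(rel([.5845,-.2303,.090]),rel([.5845,-.2303,.042]))
E
```

```text
6.5 [0.61293936 0.02394438 0.12255991] [-3.14036723e+00 -2.94128514e-03 -4.89142660e-01] 0.028667251454995313 19.99980479478836
[ 94.3 237.8  32.5] [ 94.1 237.9  80.5]
```

Call:
{"method": "arm_command", "body": {"series": [{"x": 8, "y": 20, "z": 2, "rx": 0, "ry": 0, "rz": 0}, {"x": 24, "y": 60, "z": 8, "rx": 0, "ry": 0, "rz": 0}, {"x": 40, "y": 100, "z": 14, "rx": 0, "ry": 0, "rz": 0}, {"x": 56, "y": 140, "z": 19, "rx": 0, "ry": 0, "rz": 0}, {"x": 72, "y": 180, "z": 25, "rx": 0, "ry": 0, "rz": 0}, {"x": 88, "y": 220, "z": 30, "rx": 0, "ry": 0, "rz": 0}, {"x": 94, "y": 236, "z": 33, "rx": 0, "ry": 0, "rz": 0}, {"x": 94, "y": 238, "z": 33, "rx": 0, "ry": 0, "rz": 0}, {"x": 94, "y": 238, "z": 33, "rx": 0, "ry": 0, "rz": 0}, {"x": 94, "y": 238, "z": 33, "rx": 0, "ry": 0, "rz": 0}]}}

```text
time: 7.5
tool_pos: [0.5835, -0.2286, 0.0869]
tool_rot: [-3.141, 0.0, -0.488]
contact_force: [0.4, 0.2, -0.5]
opening: 0.0286
grip_force: 20.0
```

```bash
python3 - <<'E'
from h import *
p=cam('wrist','w3.png')
s=observe();print(s['time'],s['tool_pos'],s['tool_rot'],s['opening'],s['grip_force'])
print(rel([.5845,-.2303,.0445]))
for q in ['well1']:
    print([(round(d['confidence'],2),np.round(d['point'],4).tolist()) for d in mark_of(p,q)][:5])
print(proj(p,[[.5845,-.2303,.02],[.5195,-.2502,.02],[.5393,-.3152,.02],[.6043,-.2953,.029]]))
E
```

```text
7.55 [ 0.58362869 -0.22853172  0.08690791] [-3.14133030e+00 -1.26893175e-04 -4.87212966e-01] 0.028568352199971947 19.999933540821075
[ 1.6  1.2 42.4]
[(0.72, [0.5382, -0.314, 0.0196]), (0.5, [0.6, -0.2947, 0.0319])]
[[323.14907114 256.43076716]
 [396.07001488 325.63134774]
 [478.1261994  256.6521833 ]
 [409.31590318 180.49595   ]]
```

View pics/w3.png

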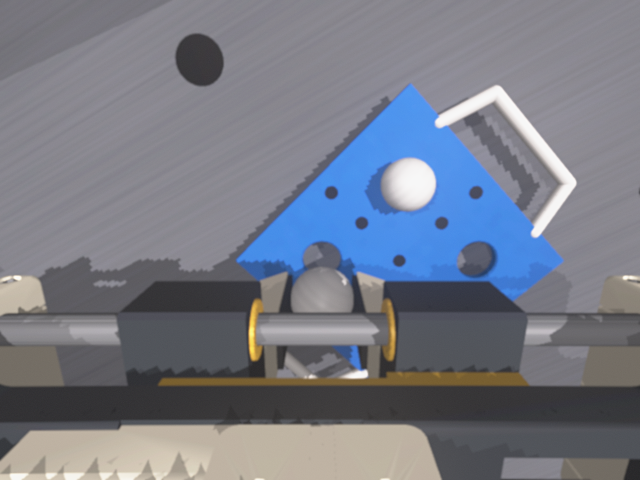

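The wrist view shows the held ball at (322,295), well B at (321,258), well C at (477,258) and ball4 at (408,184). All are within about 1 mm of prediction, so I'll lower and release.

Call:
{"method": "arm_command", "body": {"series": [{"x": 1, "y": 1, "z": 15, "rx": 0, "ry": 0, "rz": 0}, {"x": 1, "y": 1, "z": 30, "rx": 0, "ry": 0, "rz": 0}, {"x": 1, "y": 1, "z": 39, "rx": 0, "ry": 0, "rz": 0}, {"x": 1, "y": 1, "z": 42, "rx": 0, "ry": 0, "rz": 0}, {"x": 1, "y": 1, "z": 42, "rx": 0, "ry": 0, "rz": 0}, {"x": 1, "y": 1, "z": 42, "rx": 0, "ry": 0, "rz": 0}, {"x": 1, "y": 1, "z": 42, "rx": 0, "ry": 0, "rz": 0}]}}

```text
time: 8.3
tool_pos: [0.5836, -0.2316, 0.0444]
tool_rot: [-3.142, 0.0, -0.489]
contact_force: [-0.3, 1.0, -0.8]
opening: 0.029
grip_force: 20.0
```

Call:
{"method": "arm_command", "body": {"series": [{"x": 0, "y": 0, "z": 0, "rx": 0, "ry": 0, "rz": 0}, {"x": 0, "y": 0, "z": 0, "rx": 0, "ry": 0, "rz": 0}, {"x": 0, "y": 0, "z": 0, "rx": 0, "ry": 0, "rz": 0}, {"x": 0, "y": 0, "z": 0, "rx": 0, "ry": 0, "rz": 0}, {"x": 0, "y": 0, "z": -10, "rx": 0, "ry": 0, "rz": 0}, {"x": 0, "y": 0, "z": -30, "rx": 0, "ry": 0, "rz": 0}, {"x": 0, "y": 0, "z": -60, "rx": 0, "ry": 0, "rz": 0}, {"x": 0, "y": 0, "z": -75, "rx": 0, "ry": 0, "rz": 0}], "hand": 55}}

```text
time: 9.1
tool_pos: [0.5846, -0.2323, 0.1229]
tool_rot: [3.141, -0.004, -0.489]
contact_force: [0.0, -0.4, 0.4]
opening: 0.0554
grip_force: 0.0
```

```bash
cat >> h.py <<'E'
def look(n,qs,z):
    p=cam(n)
    for q in qs:
        for d in trace(p,q)[:3]:
            mm=d['pixels'].astype(np.uint8)
            if mm.sum()>4000: continue
            (x,y),rad=cv2.minEnclosingCircle(np.argwhere(mm)[:,::-1].astype(np.float32))
            print(n,q,round(d['confidence'],2),mm.sum(),round(rad,1),(round(x),round(y)),onplane(p,[[x,y]],z).round(4)[0])
E
python3 - <<'E'
from h import *
s=observe();print(s['time'],s['tool_pos'],s['tool_rot'],s['opening'])
look('scene',['ball3_center','ball4_center'],.029)
look('side',['ball3_center'],.029)
print(rel([.5343,.0383,.10]))
E
```

```text
9.1 [ 0.58464609 -0.23227016  0.12289784] [ 3.14141632 -0.00426047 -0.48923505] 0.055436907489748964
scene ball4_center 0.71 133 6.5 (223, 189) [ 0.6039 -0.2942  0.029 ]
scene ball4_center 0.56 2450 45.0 (244, 189) [ 0.5677 -0.26    0.029 ]
side ball3_center 0.72 171 7.4 (333, 330) [ 0.5838 -0.2299  0.029 ]
[-169.8 -215.1   19. ]
```

Call:
{"method": "arm_command", "body": {"series": [{"x": -15, "y": -20, "z": 0, "rx": 0, "ry": 0, "rz": 0}, {"x": -42, "y": -54, "z": 0, "rx": 0, "ry": 0, "rz": 0}, {"x": -70, "y": -89, "z": 0, "rx": 0, "ry": 0, "rz": 0}, {"x": -98, "y": -124, "z": 2, "rx": 0, "ry": 0, "rz": 0}, {"x": -126, "y": -159, "z": 8, "rx": 0, "ry": 0, "rz": 0}, {"x": -154, "y": -195, "z": 15, "rx": 0, "ry": 0, "rz": 0}, {"x": -170, "y": -215, "z": 19, "rx": 0, "ry": 0, "rz": 0}, {"x": -170, "y": -215, "z": 19, "rx": 0, "ry": 0, "rz": 0}, {"x": -170, "y": -215, "z": 19, "rx": 0, "ry": 0, "rz": 0}]}}

```text
time: 10.25
tool_pos: [0.5342, 0.0382, 0.0997]
tool_rot: [3.141, 0.001, -0.488]
contact_force: [0.5, -1.2, -0.7]
opening: 0.0549
grip_force: 0.0
```

```bash
python3 - <<'E'
from h import *
s=observe();print(s['time'],s['tool_pos'],s['tool_rot'],s['opening'])
look('wrist',['ball2_center'],.017); look('side',['ball2_center'],.017)
print(rel([.5346,.0382,.0295]))
E
```

```text
10.25 [0.53417193 0.03821679 0.0996766 ] [ 3.14061066e+00  1.25948916e-03 -4.87755055e-01] 0.0548969084233203
wrist ball2_center 0.82 1545 22.6 (322, 253) [0.5327 0.0388 0.017 ]
side ball2_center 0.53 108 5.8 (303, 259) [0.5345 0.0391 0.017 ]
[-1.  -1.2 70.9]
```

Call:
{"method": "arm_command", "body": {"series": [{"x": -1, "y": -1, "z": 18, "rx": 0, "ry": 0, "rz": 0}, {"x": -1, "y": -1, "z": 40, "rx": 0, "ry": 0, "rz": 0}, {"x": -1, "y": -1, "z": 60, "rx": 0, "ry": 0, "rz": 0}, {"x": -1, "y": -1, "z": 70, "rx": 0, "ry": 0, "rz": 0}, {"x": -1, "y": -1, "z": 70, "rx": 0, "ry": 0, "rz": 0}, {"x": -1, "y": -1, "z": 70, "rx": 0, "ry": 0, "rz": 0}]}}

```text
time: 11.05
tool_pos: [0.5346, 0.0389, 0.031]
tool_rot: [-3.141, -0.001, -0.49]
contact_force: [-0.2, -0.4, 0.0]
opening: 0.0551
grip_force: 0.0
```

Call:
{"method": "arm_command", "body": {"series": [{"x": 0, "y": 0, "z": 0, "rx": 0, "ry": 0, "rz": 0}, {"x": 0, "y": 0, "z": 0, "rx": 0, "ry": 0, "rz": 0}, {"x": 0, "y": 0, "z": 0, "rx": 0, "ry": 0, "rz": 0}, {"x": 0, "y": 0, "z": 0, "rx": 0, "ry": 0, "rz": 0}, {"x": 0, "y": 0, "z": 0, "rx": 0, "ry": 0, "rz": 0}, {"x": 0, "y": 0, "z": 0, "rx": 0, "ry": 0, "rz": 0}, {"x": 0, "y": 0, "z": -10, "rx": 0, "ry": 0, "rz": 0}, {"x": 0, "y": 0, "z": -35, "rx": 0, "ry": 0, "rz": 0}, {"x": 0, "y": 0, "z": -70, "rx": 0, "ry": 0, "rz": 0}, {"x": 0, "y": 0, "z": -80, "rx": 0, "ry": 0, "rz": 0}], "hand": 20}}

```text
time: 12.05
tool_pos: [0.5359, 0.0393, 0.114]
tool_rot: [-3.139, -0.005, -0.489]
contact_force: [1.0, -0.8, -1.0]
opening: 0.0285
grip_force: 20.0
```

```bash
python3 - <<'E'
from h import *
s=observe();print(s['time'],s['tool_pos'],s['tool_rot'],s['opening'],s['grip_force'])
print(rel([.5393,-.3152,.090]))
E
```

```text
12.05 [0.53586516 0.03934509 0.11398778] [-3.13929607 -0.00512688 -0.48915517] 0.028506118771470343 19.999801218509674
[169.5 311.4  24.1]
```

Call:
{"method": "arm_command", "body": {"series": [{"x": 10, "y": 18, "z": 0, "rx": 0, "ry": 0, "rz": 0}, {"x": 32, "y": 58, "z": 0, "rx": 0, "ry": 0, "rz": 0}, {"x": 54, "y": 99, "z": 0, "rx": 0, "ry": 0, "rz": 0}, {"x": 76, "y": 140, "z": 0, "rx": 0, "ry": 0, "rz": 0}, {"x": 98, "y": 180, "z": 0, "rx": 0, "ry": 0, "rz": 0}, {"x": 120, "y": 220, "z": 4, "rx": 0, "ry": 0, "rz": 0}, {"x": 142, "y": 260, "z": 12, "rx": 0, "ry": 0, "rz": 0}, {"x": 162, "y": 298, "z": 20, "rx": 0, "ry": 0, "rz": 0}, {"x": 169, "y": 311, "z": 23, "rx": 0, "ry": 0, "rz": 0}, {"x": 169, "y": 311, "z": 23, "rx": 0, "ry": 0, "rz": 0}, {"x": 169, "y": 311, "z": 23, "rx": 0, "ry": 0, "rz": 0}]}}

```text
time: 13.15
tool_pos: [0.5368, -0.3136, 0.087]
tool_rot: [-3.141, 0.002, -0.489]
contact_force: [0.5, 0.2, -0.6]
opening: 0.0286
grip_force: 20.0
```

```bash
python3 - <<'E'
from h import *
s=observe();print(s['time'],s['tool_pos'],s['tool_rot'],s['opening'],s['grip_force'])
look('side',['ball3_center','ball2_center'],.029)
print(rel([.5390,-.3150,.0445]))
E
```

```text
13.15 [ 0.53682893 -0.31358278  0.08698799] [-3.14089354e+00  1.64843662e-03 -4.89418083e-01] 0.028550367290078687 19.999964833259583
side ball3_center 0.47 119 6.6 (334, 330) [ 0.5854 -0.2302  0.029 ]
side ball2_center 0.55 2424 40.7 (330, 358) [ 0.5711 -0.3041  0.029 ]
[ 2.3  1.2 43.3]
```

Call:
{"method": "arm_command", "body": {"series": [{"x": 2, "y": 0, "z": 15, "rx": 0, "ry": 0, "rz": 0}, {"x": 2, "y": 0, "z": 30, "rx": 0, "ry": 0, "rz": 0}, {"x": 2, "y": 0, "z": 39, "rx": 0, "ry": 0, "rz": 0}, {"x": 2, "y": 0, "z": 42, "rx": 0, "ry": 0, "rz": 0}, {"x": 2, "y": 0, "z": 42, "rx": 0, "ry": 0, "rz": 0}, {"x": 2, "y": 0, "z": 42, "rx": 0, "ry": 0, "rz": 0}, {"x": 2, "y": 0, "z": 42, "rx": 0, "ry": 0, "rz": 0}]}}

```text
time: 14.0
tool_pos: [0.5392, -0.3159, 0.046]
tool_rot: [3.141, -0.001, -0.489]
contact_force: [-0.4, -0.4, -1.8]
opening: 0.0287
grip_force: 20.0
```

Call:
{"method": "arm_command", "body": {"series": [{"x": 0, "y": 0, "z": 0, "rx": 0, "ry": 0, "rz": 0}, {"x": 0, "y": 0, "z": 0, "rx": 0, "ry": 0, "rz": 0}, {"x": 0, "y": 0, "z": 0, "rx": 0, "ry": 0, "rz": 0}, {"x": 0, "y": 0, "z": 0, "rx": 0, "ry": 0, "rz": 0}, {"x": 0, "y": 0, "z": -10, "rx": 0, "ry": 0, "rz": 0}, {"x": 0, "y": 0, "z": -30, "rx": 0, "ry": 0, "rz": 0}, {"x": 0, "y": 0, "z": -60, "rx": 0, "ry": 0, "rz": 0}, {"x": 0, "y": 0, "z": -75, "rx": 0, "ry": 0, "rz": 0}], "hand": 55}}

```text
time: 14.8
tool_pos: [0.5399, -0.3162, 0.1238]
tool_rot: [3.141, -0.004, -0.489]
contact_force: [0.9, -0.4, 0.7]
opening: 0.0554
grip_force: 0.0
```

```bash
python3 - <<'E'
from h import *
s=observe();print(s['time'],s['tool_pos'],s['tool_rot'],s['opening'])
look('side',['ball2_center','ball3_center','ball4_center'],.029)
look('scene',['ball2_center'],.029)
look('side',['ball1_center'],.017)
look('scene',['ball1_center'],.017)
print(rel([.433,-.0284,.10]))
E
```

```text
14.8 [ 0.53989464 -0.31620556  0.12383979] [ 3.14086372 -0.00404128 -0.48920081] 0.05538914638377814
side ball2_center 0.49 179 7.6 (314, 363) [ 0.5389 -0.3143  0.029 ]
side ball3_center 0.66 154 7.0 (333, 330) [ 0.5842 -0.2298  0.029 ]
side ball4_center 0.75 158 7.0 (346, 353) [ 0.6041 -0.294   0.029 ]
side ball4_center 0.64 2982 45.8 (326, 355) [ 0.5628 -0.2963  0.029 ]
scene ball2_center 0.53 113 6.0 (240, 172) [ 0.5387 -0.3138  0.029 ]
side ball1_center 0.41 118 6.1 (263, 276) [ 0.4342 -0.0271  0.017 ]
scene ball1_center 0.71 119 6.1 (356, 216) [ 0.4341 -0.0271  0.017 ]
[-228.  -203.6   20. ]
```

Both balls are seated, so I'll go for ball1 at (0.434,-0.0275).

Call:
{"method": "arm_command", "body": {"series": [{"x": -15, "y": -13, "z": 0, "rx": 0, "ry": 0, "rz": 0}, {"x": -45, "y": -40, "z": 0, "rx": 0, "ry": 0, "rz": 0}, {"x": -75, "y": -67, "z": 0, "rx": 0, "ry": 0, "rz": 0}, {"x": -106, "y": -95, "z": 0, "rx": 0, "ry": 0, "rz": 0}, {"x": -137, "y": -122, "z": 3, "rx": 0, "ry": 0, "rz": 0}, {"x": -168, "y": -150, "z": 9, "rx": 0, "ry": 0, "rz": 0}, {"x": -198, "y": -177, "z": 15, "rx": 0, "ry": 0, "rz": 0}, {"x": -222, "y": -198, "z": 20, "rx": 0, "ry": 0, "rz": 0}, {"x": -228, "y": -204, "z": 20, "rx": 0, "ry": 0, "rz": 0}, {"x": -228, "y": -204, "z": 20, "rx": 0, "ry": 0, "rz": 0}, {"x": -228, "y": -204, "z": 20, "rx": 0, "ry": 0, "rz": 0}]}}

```text
time: 16.4
tool_pos: [0.4346, -0.0291, 0.1008]
tool_rot: [-3.142, -0.002, -0.489]
contact_force: [0.4, -0.3, 0.1]
opening: 0.0549
grip_force: 0.0
```

```bash
python3 - <<'E'
from h import *
look('wrist',['ball1_center'],.017); look('side',['ball1_center'],.017)
s=observe();print(s['time'],s['tool_pos'],s['tool_rot'],s['opening'])
print(rel([.4337,-.0277,.0305]))
E
```

```text
wrist ball1_center 0.76 1553 22.5 (320, 256) [ 0.4316 -0.0266  0.017 ]
16.6 [ 0.43412324 -0.02931508  0.10055538] [ 3.14158521e+00 -6.30900491e-04 -4.90729089e-01] 0.05525898220643054
[-1.2 -1.2 70.1]
```

Call:
{"method": "arm_command", "body": {"series": [{"x": -2, "y": -1, "z": 18, "rx": 0, "ry": 0, "rz": 0}, {"x": -2, "y": -1, "z": 40, "rx": 0, "ry": 0, "rz": 0}, {"x": -2, "y": -1, "z": 60, "rx": 0, "ry": 0, "rz": 0}, {"x": -2, "y": -1, "z": 70, "rx": 0, "ry": 0, "rz": 0}, {"x": -2, "y": -1, "z": 70, "rx": 0, "ry": 0, "rz": 0}, {"x": -2, "y": -1, "z": 70, "rx": 0, "ry": 0, "rz": 0}]}}

```text
time: 17.2
tool_pos: [0.4327, -0.0268, 0.0309]
tool_rot: [-3.142, -0.0, -0.49]
contact_force: [0.2, -0.0, 0.1]
opening: 0.0552
grip_force: 0.0
```

Call:
{"method": "arm_command", "body": {"series": [{"x": 0, "y": 0, "z": 0, "rx": 0, "ry": 0, "rz": 0}, {"x": 0, "y": 0, "z": 0, "rx": 0, "ry": 0, "rz": 0}, {"x": 0, "y": 0, "z": 0, "rx": 0, "ry": 0, "rz": 0}, {"x": 0, "y": 0, "z": 0, "rx": 0, "ry": 0, "rz": 0}, {"x": 0, "y": 0, "z": 0, "rx": 0, "ry": 0, "rz": 0}, {"x": 0, "y": 0, "z": 0, "rx": 0, "ry": 0, "rz": 0}, {"x": 0, "y": 0, "z": -10, "rx": 0, "ry": 0, "rz": 0}, {"x": 0, "y": 0, "z": -35, "rx": 0, "ry": 0, "rz": 0}, {"x": 0, "y": 0, "z": -70, "rx": 0, "ry": 0, "rz": 0}, {"x": 0, "y": 0, "z": -80, "rx": 0, "ry": 0, "rz": 0}], "hand": 20}}

```text
time: 18.2
tool_pos: [0.4336, -0.0267, 0.1135]
tool_rot: [-3.14, -0.005, -0.489]
contact_force: [0.9, -0.2, -0.8]
opening: 0.0288
grip_force: 20.0
```

```bash
python3 - <<'E'
from h import *
s=observe();print(s['time'],s['tool_pos'],s['tool_rot'],s['opening'],s['grip_force'])
print(rel([.5193,-.2498,.090]))
E
```

```text
18.2 [ 0.4336269  -0.02671889  0.11354141] [-3.14042274 -0.0046877  -0.48910411] 0.028784978663281637 19.999768137931824
[180.3 156.7  24.2]
```

Call:
{"method": "arm_command", "body": {"series": [{"x": 15, "y": 13, "z": 0, "rx": 0, "ry": 0, "rz": 0}, {"x": 43, "y": 37, "z": 0, "rx": 0, "ry": 0, "rz": 0}, {"x": 71, "y": 62, "z": 0, "rx": 0, "ry": 0, "rz": 0}, {"x": 99, "y": 86, "z": 0, "rx": 0, "ry": 0, "rz": 0}, {"x": 127, "y": 110, "z": 0, "rx": 0, "ry": 0, "rz": 0}, {"x": 155, "y": 135, "z": 8, "rx": 0, "ry": 0, "rz": 0}, {"x": 175, "y": 152, "z": 18, "rx": 0, "ry": 0, "rz": 0}, {"x": 181, "y": 157, "z": 23, "rx": 0, "ry": 0, "rz": 0}, {"x": 181, "y": 157, "z": 23, "rx": 0, "ry": 0, "rz": 0}, {"x": 181, "y": 157, "z": 23, "rx": 0, "ry": 0, "rz": 0}]}}

```text
time: 19.2
tool_pos: [0.5176, -0.2489, 0.0872]
tool_rot: [-3.141, 0.002, -0.489]
contact_force: [-0.8, 0.8, -1.8]
opening: 0.0285
grip_force: 20.0
```

```bash
python3 - <<'E'
from h import *
s=observe();print(s['time'],s['tool_pos'],s['tool_rot'],s['opening'],s['grip_force'])
print(rel([.5193,-.2498,.0447]))
E
```

```text
19.2 [ 0.51760765 -0.24888915  0.08724702] [-3.14121145e+00  1.79490803e-03 -4.88848192e-01] 0.028531843698810882 19.999937117099762
[ 2.   0.  42.5]
```

Call:
{"method": "arm_command", "body": {"series": [{"x": 1.5, "y": 0, "z": 15, "rx": 0, "ry": 0, "rz": 0}, {"x": 1.5, "y": 0, "z": 30, "rx": 0, "ry": 0, "rz": 0}, {"x": 1.5, "y": 0, "z": 39, "rx": 0, "ry": 0, "rz": 0}, {"x": 1.5, "y": 0, "z": 42, "rx": 0, "ry": 0, "rz": 0}, {"x": 1.5, "y": 0, "z": 42, "rx": 0, "ry": 0, "rz": 0}, {"x": 1.5, "y": 0, "z": 42, "rx": 0, "ry": 0, "rz": 0}, {"x": 1.5, "y": 0, "z": 42, "rx": 0, "ry": 0, "rz": 0}]}}

```text
time: 19.9
tool_pos: [0.5199, -0.251, 0.0462]
tool_rot: [3.141, -0.001, -0.489]
contact_force: [0.3, 0.1, -1.0]
opening: 0.0287
grip_force: 20.0
```

Call:
{"method": "arm_command", "body": {"series": [{"x": 0, "y": 0, "z": 0, "rx": 0, "ry": 0, "rz": 0}, {"x": 0, "y": 0, "z": 0, "rx": 0, "ry": 0, "rz": 0}, {"x": 0, "y": 0, "z": 0, "rx": 0, "ry": 0, "rz": 0}, {"x": 0, "y": 0, "z": 0, "rx": 0, "ry": 0, "rz": 0}, {"x": 0, "y": 0, "z": -10, "rx": 0, "ry": 0, "rz": 0}, {"x": 0, "y": 0, "z": -30, "rx": 0, "ry": 0, "rz": 0}, {"x": 0, "y": 0, "z": -65, "rx": 0, "ry": 0, "rz": 0}, {"x": 0, "y": 0, "z": -105, "rx": 0, "ry": 0, "rz": 0}, {"x": 0, "y": 0, "z": -145, "rx": 0, "ry": 0, "rz": 0}, {"x": 0, "y": 0, "z": -160, "rx": 0, "ry": 0, "rz": 0}, {"x": 0, "y": 0, "z": -160, "rx": 0, "ry": 0, "rz": 0}], "hand": 55}}

```text
time: 21.0
tool_pos: [0.5208, -0.2515, 0.2092]
tool_rot: [3.141, -0.007, -0.489]
contact_force: [0.3, -0.2, -0.6]
opening: 0.055
grip_force: 0.0
```

```bash
python3 - <<'E'
from h import *
s=observe();print(s['time'],s['tool_pos'],s['tool_rot'],s['opening'])
look('side',['ball1_center','ball2_center','ball3_center','ball4_center'],.029)
p=cam('scene'); p2=cam('side')
# handle: black sleeve
for pp,n in ((p,'scene'),(p2,'side')):
    print(n,[(round(d['confidence'],2),np.round(d['point'],4).tolist()) for q in ('lid_handle','hinge','tank') for d in mark_of(pp,q)[:1]])
a=rect(p2,(.5619,-.2728),.02,.1,300); b=rect(p,(.44,.295),.102,.1,300)
cv2.imwrite('pics/c2.png',np.hstack([a,b,rect(p2,(.44,.295),.102,.1,300)])[:, :800] if 0 else cv2.resize(np.hstack([a,b,rect(p2,(.44,.295),.102,.1,300)]),(780,260)))
E
```

```text
21.0 [ 0.52076229 -0.25154508  0.20921985] [ 3.14092232 -0.00683735 -0.48920251] 0.054992601877200696
side ball1_center 0.64 142 6.7 (302, 339) [ 0.5197 -0.2499  0.029 ]
side ball1_center 0.23 3738 48.0 (324, 355) [ 0.5588 -0.2964  0.029 ]
side ball2_center 0.64 151 7.1 (314, 363) [ 0.539 -0.314  0.029]
side ball3_center 0.65 3660 48.2 (323, 356) [ 0.5574 -0.2981  0.029 ]
side ball3_center 0.42 139 6.6 (333, 331) [ 0.5841 -0.2311  0.029 ]
side ball4_center 0.67 160 7.1 (346, 354) [ 0.6044 -0.2949  0.029 ]
scene [(0.77, [0.4227, 0.2957, 0.1015]), (0.83, [0.688, 0.2929, 0.1048]), (0.8, [0.5815, 0.2973, 0.0009])]
side [(0.56, [0.421, 0.2944, 0.1035]), (0.74, [0.6877, 0.2956, 0.101]), (0.63, [0.5185, -0.2468, 0.0196])]
```

View pics/c2.png

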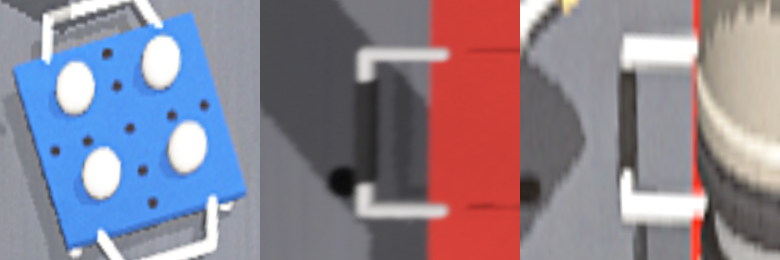

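All four wells hold balls: carrier crop (75,88), (162,62), (102,172), (187,147). The handle sleeve is at crop columns 367 and 628, giving (0.4225,0.295), and the tank yaw is about 0. I'll go to the 60° hold pose first, above the shut lid, to check reach.

```bash
python3 - <<'E'
from h import *
print(rel([.5545,.295,.345]),observe()['qpos'].round(3),tool()[0])
E
```

```text
[-225.7 -498.2 -139.6] [-0.583  0.47   1.439 -0.     1.233  1.478] [ 0.51955486 -0.25080495  0.20531863]
```

Call:
{"method": "arm_command", "body": {"series": [{"x": -6, "y": -12, "z": -14, "rx": 0, "ry": 0, "rz": -4}, {"x": -16, "y": -36, "z": -28, "rx": 0, "ry": 0, "rz": -10}, {"x": -27, "y": -60, "z": -42, "rx": 0, "ry": 0, "rz": -16}, {"x": -39, "y": -86, "z": -56, "rx": 0, "ry": 0, "rz": -22}, {"x": -51, "y": -113, "z": -70, "rx": 0, "ry": 0, "rz": -29}, {"x": -63, "y": -140, "z": -84, "rx": 0, "ry": 0, "rz": -36}, {"x": -76, "y": -167, "z": -98, "rx": 0, "ry": 0, "rz": -43}, {"x": -88, "y": -195, "z": -112, "rx": 0, "ry": 0, "rz": -50}, {"x": -101, "y": -223, "z": -126, "rx": 0, "ry": 0, "rz": -57}, {"x": -114, "y": -251, "z": -140, "rx": 0, "ry": 0, "rz": -64}, {"x": -126, "y": -279, "z": -140, "rx": 0, "ry": 0, "rz": -71}, {"x": -139, "y": -307, "z": -140, "rx": 0, "ry": 0, "rz": -78}, {"x": -152, "y": -335, "z": -140, "rx": 0, "ry": 0, "rz": -85}, {"x": -165, "y": -364, "z": -140, "rx": 0, "ry": 0, "rz": -92}, {"x": -178, "y": -393, "z": -140, "rx": 0, "ry": 0, "rz": -99}, {"x": -191, "y": -422, "z": -140, "rx": 0, "ry": 0, "rz": -106}, {"x": -204, "y": -451, "z": -140, "rx": 0, "ry": 0, "rz": -112}, {"x": -217, "y": -479, "z": -140, "rx": 0, "ry": 0, "rz": -118}, {"x": -226, "y": -498, "z": -140, "rx": 0, "ry": 0, "rz": -118}, {"x": -226, "y": -498, "z": -140, "rx": 0, "ry": 0, "rz": -118}], "hand": 50}}

```text
time: 23.65
tool_pos: [0.5536, 0.2976, 0.3448]
tool_rot: [-3.141, -0.0, 1.573]
contact_force: [-0.2, -0.3, 0.5]
opening: 0.0499
grip_force: 0.0
```

```bash
python3 - <<'E'
from h import *
s=observe();print(s['time'],s['tool_pos'],s['tool_rot'],s['opening'],s['qpos'].round(3))
p=cam('wrist','w4.png')
print(proj(p,[[.4225,.295,.102],[.4225,.335,.102],[.4225,.255,.102]]),mark_of(p,'lid_handle')[:1])
print(rel([.4225,.295,.18]))
E
```

```text
23.65 [0.55363545 0.29755427 0.34475356] [-3.14081681e+00 -3.97763328e-04  1.57341108e+00] 0.049895100623372164 [3.710e-01 4.990e-01 1.011e+00 1.000e-03 1.632e+00 3.680e-01]
[[203.91870089 208.47271442]
 [200.59061031 171.84365679]
 [207.04155883 243.09654851]] [{'point': [0.4241, 0.2975, 0.0992], 'confidence': 0.79}]
[   0.2 -131.5  165.2]
```

Call:
{"method": "arm_command", "body": {"series": [{"x": 0, "y": -10, "z": 10, "rx": 0, "ry": 0, "rz": 0}, {"x": 0, "y": -35, "z": 30, "rx": 0, "ry": 0, "rz": 0}, {"x": 0, "y": -65, "z": 60, "rx": 0, "ry": 0, "rz": 0}, {"x": 0, "y": -95, "z": 95, "rx": 0, "ry": 0, "rz": 0}, {"x": 0, "y": -120, "z": 130, "rx": 0, "ry": 0, "rz": 0}, {"x": 0, "y": -131, "z": 155, "rx": 0, "ry": 0, "rz": 0}, {"x": 0, "y": -131, "z": 165, "rx": 0, "ry": 0, "rz": 0}, {"x": 0, "y": -131, "z": 165, "rx": 0, "ry": 0, "rz": 0}, {"x": 0, "y": -131, "z": 165, "rx": 0, "ry": 0, "rz": 0}], "hand": 36}}

```text
time: 24.65
tool_pos: [0.4249, 0.295, 0.1818]
tool_rot: [3.139, -0.001, 1.569]
contact_force: [0.4, 0.6, -0.3]
opening: 0.0361
grip_force: 0.0
```

```bash
python3 - <<'E'
from h import *
s=observe();print(s['time'],s['tool_pos'],s['tool_rot'],s['opening'],s['qpos'].round(3))
p=cam('wrist','w5.png')
print(proj(p,[[.4225,.295,.102],[.4225,.335,.102],[.4225,.255,.102]]).round(),mark_of(p,'lid_handle')[:1])
print(rel([.4225,.295,.102]))
E
```

```text
24.65 [0.42487625 0.2949704  0.18176214] [ 3.13905459e+00 -9.58754503e-04  1.56913091e+00] 0.03605229868281011 [ 0.459  0.388  1.644 -0.     1.107  0.461]
[[319. 253.]
 [318. 192.]
 [319. 308.]] [{'point': [0.4227, 0.2971, 0.1021], 'confidence': 0.83}]
[-0.3 -2.4 79.8]
```

View pics/w5.png

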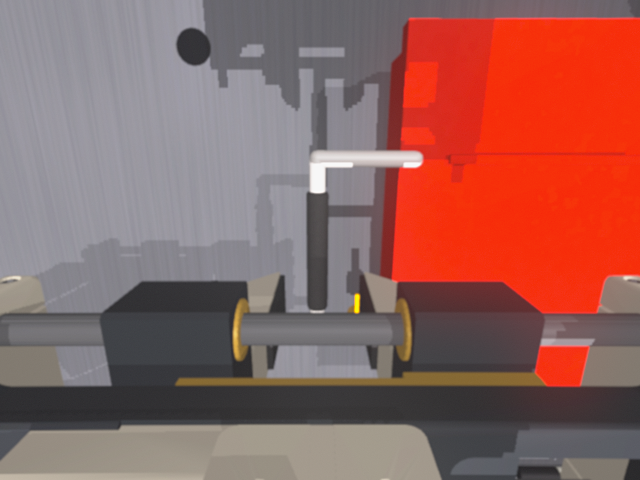

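The sleeve lies at column 318, rows 192-308, between the fingers as predicted. I'll go down and grip it.

Call:
{"method": "arm_command", "body": {"series": [{"x": 0, "y": -1, "z": 15, "rx": 0, "ry": 0, "rz": 0}, {"x": 0, "y": -1.5, "z": 35, "rx": 0, "ry": 0, "rz": 0}, {"x": 0, "y": -1.5, "z": 58, "rx": 0, "ry": 0, "rz": 0}, {"x": 0, "y": -1.5, "z": 74, "rx": 0, "ry": 0, "rz": 0}, {"x": 0, "y": -1.5, "z": 79, "rx": 0, "ry": 0, "rz": 0}, {"x": 0, "y": -1.5, "z": 79, "rx": 0, "ry": 0, "rz": 0}, {"x": 0, "y": -1.5, "z": 79, "rx": 0, "ry": 0, "rz": 0}, {"x": 0, "y": -1.5, "z": 79, "rx": 0, "ry": 0, "rz": 0}]}}

```text
time: 25.55
tool_pos: [0.4224, 0.2953, 0.1026]
tool_rot: [3.14, -0.001, 1.57]
contact_force: [0.1, -1.0, 0.0]
opening: 0.0362
grip_force: 0.0
```

Call:
{"method": "arm_command", "body": {"series": [{"x": 0, "y": 0, "z": 0, "rx": 0, "ry": 0, "rz": 0}, {"x": 0, "y": 0, "z": 0, "rx": 0, "ry": 0, "rz": 0}, {"x": 0, "y": 0, "z": 0, "rx": 0, "ry": 0, "rz": 0}, {"x": 0, "y": 0, "z": 0, "rx": 0, "ry": 0, "rz": 0}, {"x": 0, "y": 0, "z": 0, "rx": 0, "ry": 0, "rz": 0}, {"x": 0, "y": 0, "z": 0, "rx": 0, "ry": 0, "rz": 0}], "hand": 5, "squeeze": 25}}

```text
time: 26.15
tool_pos: [0.4219, 0.2951, 0.1017]
tool_rot: [3.141, -0.0, 1.57]
contact_force: [1.1, -0.7, 0.6]
opening: 0.0133
grip_force: 25.0
```

```bash
python3 - <<'E'
from h import *
s=observe();print(s['time'],s['tool_pos'],s['tool_rot'],s['opening'],s['grip_force'],s['contact_force'])
p=tool()[0]; H=np.array([.6868,.104])
d0=np.array([p[0]-H[0],p[2]-H[1]]); print(np.hypot(*d0))
for th in np.radians([2,5,9,13,17,21,25,29,33,37,41,45,49,52,55,57.5,59,60]):
    c,s_=np.cos(th),np.sin(th)
    d=np.array([c*d0[0]+s_*d0[1], -s_*d0[0]+c*d0[1]])   # lid opening: -x vector rises
    print(round(np.degrees(th),1), 'y',((d-d0)[0]*1000).round(1),'z',(-(d-d0)[1]*1000).round(1))
E
```

```text
26.15 [0.42191172 0.29508147 0.10167195] [ 3.14094938e+00 -1.30353895e-04  1.57015525e+00] 0.01334856117293159 24.999563992023468 [ 1.1232471  -0.74872385  0.63224083]
0.26489851020912647
2.0 y 0.1 z -9.2
5.0 y 0.8 z -23.1
9.0 y 2.9 z -41.5
13.0 y 6.3 z -59.6
17.0 y 10.9 z -77.5
21.0 y 16.8 z -95.1
25.0 y 23.8 z -112.2
29.0 y 32.1 z -128.7
33.0 y 41.5 z -144.6
37.0 y 51.9 z -159.9
41.0 y 63.4 z -174.4
45.0 y 75.9 z -188.0
49.0 y 89.3 z -200.7
52.0 y 100.0 z -209.6
55.0 y 111.0 z -218.0
57.5 y 120.6 z -224.5
59.0 y 126.5 z -228.2
60.0 y 130.4 z -230.6
```

Call:
{"method": "arm_command", "body": {"series": [{"x": 0, "y": 0, "z": -4, "rx": 0, "ry": 0, "rz": 0}, {"x": 0, "y": 0.1, "z": -9.2, "rx": 0, "ry": 0, "rz": 0}, {"x": 0, "y": 0.4, "z": -16, "rx": 0, "ry": 0, "rz": 0}, {"x": 0, "y": 0.8, "z": -23.1, "rx": 0, "ry": 0, "rz": 0}, {"x": 0, "y": 1.7, "z": -32, "rx": 0, "ry": 0, "rz": 0}, {"x": 0, "y": 2.9, "z": -41.5, "rx": 0, "ry": 0, "rz": 0}, {"x": 0, "y": 4.5, "z": -50.6, "rx": 0, "ry": 0, "rz": 0}, {"x": 0, "y": 6.3, "z": -59.6, "rx": 0, "ry": 0, "rz": 0}, {"x": 0, "y": 8.5, "z": -68.6, "rx": 0, "ry": 0, "rz": 0}, {"x": 0, "y": 10.9, "z": -77.5, "rx": 0, "ry": 0, "rz": 0}, {"x": 0, "y": 13.7, "z": -86.4, "rx": 0, "ry": 0, "rz": 0}, {"x": 0, "y": 16.8, "z": -95.1, "rx": 0, "ry": 0, "rz": 0}, {"x": 0, "y": 20.2, "z": -103.7, "rx": 0, "ry": 0, "rz": 0}, {"x": 0, "y": 23.8, "z": -112.2, "rx": 0, "ry": 0, "rz": 0}, {"x": 0, "y": 27.8, "z": -120.5, "rx": 0, "ry": 0, "rz": 0}, {"x": 0, "y": 32.1, "z": -128.7, "rx": 0, "ry": 0, "rz": 0}, {"x": 0, "y": 32.1, "z": -128.7, "rx": 0, "ry": 0, "rz": 0}, {"x": 0, "y": 32.1, "z": -128.7, "rx": 0, "ry": 0, "rz": 0}]}}

```text
time: 27.95
tool_pos: [0.4528, 0.2949, 0.2307]
tool_rot: [-3.139, 0.001, 1.57]
contact_force: [-6.6, -0.9, -2.6]
opening: 0.0132
grip_force: 25.0
```

```bash
python3 - <<'E'
from h import *
s=observe();print(s['time'],s['tool_pos'],s['tool_rot'],s['opening'],s['grip_force'],s['contact_force'])
p=cam('scene'); print([(round(d['confidence'],2),np.round(d['point'],4).tolist()) for d in mark_of(p,'lid_handle')[:2]])
t=tool()[0]; print(np.hypot(t[0]-.6868,t[2]-.104),np.degrees(np.arctan2(t[2]-.104,.6868-t[0])))
E
```

```text
27.95 [0.45277225 0.29485689 0.2307439 ] [-3.13924822e+00  5.85542658e-04  1.57040664e+00] 0.013191448203334613 25.00344604253769 [-6.63113463 -0.90356992 -2.5781915 ]
[(0.56, [0.4512, 0.2972, 0.2245]), (0.46, [0.6888, 0.2948, 0.1062])]
0.2661246310362554 28.392695204446873
```

The lid is following at 28.4°, with a small radial push, so I'll keep going with the arc about 2 mm wider.

Call:
{"method": "arm_command", "body": {"series": [{"x": 0, "y": 2.8, "z": -8.7, "rx": 0, "ry": 0, "rz": 0}, {"x": 0, "y": 8, "z": -16.5, "rx": 0, "ry": 0, "rz": 0}, {"x": 0, "y": 13, "z": -24.5, "rx": 0, "ry": 0, "rz": 0}, {"x": 0, "y": 18.3, "z": -32.2, "rx": 0, "ry": 0, "rz": 0}, {"x": 0, "y": 24, "z": -39.5, "rx": 0, "ry": 0, "rz": 0}, {"x": 0, "y": 29.8, "z": -46.9, "rx": 0, "ry": 0, "rz": 0}, {"x": 0, "y": 36, "z": -53.8, "rx": 0, "ry": 0, "rz": 0}, {"x": 0, "y": 42.4, "z": -60.6, "rx": 0, "ry": 0, "rz": 0}, {"x": 0, "y": 49, "z": -67, "rx": 0, "ry": 0, "rz": 0}, {"x": 0, "y": 56, "z": -73.3, "rx": 0, "ry": 0, "rz": 0}, {"x": 0, "y": 61.5, "z": -78, "rx": 0, "ry": 0, "rz": 0}, {"x": 0, "y": 66.8, "z": -82.3, "rx": 0, "ry": 0, "rz": 0}, {"x": 0, "y": 72.3, "z": -86.6, "rx": 0, "ry": 0, "rz": 0}, {"x": 0, "y": 77.8, "z": -90.8, "rx": 0, "ry": 0, "rz": 0}, {"x": 0, "y": 87.4, "z": -97.3, "rx": 0, "ry": 0, "rz": 0}, {"x": 0, "y": 93.3, "z": -101, "rx": 0, "ry": 0, "rz": 0}, {"x": 0, "y": 97, "z": -103.4, "rx": 0, "ry": 0, "rz": 0}, {"x": 0, "y": 97, "z": -103.4, "rx": 0, "ry": 0, "rz": 0}, {"x": 0, "y": 97, "z": -103.4, "rx": 0, "ry": 0, "rz": 0}, {"x": 0, "y": 97, "z": -103.4, "rx": 0, "ry": 0, "rz": 0}]}}

```text
time: 30.05
tool_pos: [0.5505, 0.2945, 0.3364]
tool_rot: [3.14, 0.0, 1.57]
contact_force: [-7.5, -5.3, 8.0]
opening: 0.0128
grip_force: 25.0
```

```bash
python3 - <<'E'
from h import *
s=observe();print(s['time'],s['tool_pos'],s['tool_rot'],s['opening'],s['grip_force'],s['contact_force'])
t=tool()[0]; print(np.hypot(t[0]-.6868,t[2]-.104),np.degrees(np.arctan2(t[2]-.104,.6868-t[0])))
for n in ('scene','side'):
    p=cam(n,'fin_%s.png'%n); print([(round(d['confidence'],2),np.round(d['point'],4).tolist()) for d in mark_of(p,'lid_handle')[:2]])
look('side',['ball1_center','ball2_center','ball3_center','ball4_center'],.029)
E
```

```text
30.05 [0.55046457 0.294483   0.33635583] [3.13988608e+00 4.75757679e-05 1.57011261e+00] 0.012792522583204822 25.001118779182434 [-7.48197401 -5.27379245  7.9659927 ]
0.2694004120939447 59.59760123326796
[(0.86, [0.5508, 0.2944, 0.3287]), (0.56, [0.5823, -0.2287, 0.027])]
[(0.91, [0.5515, 0.2948, 0.3329])]
side ball1_center 0.64 193 7.8 (302, 339) [ 0.5187 -0.2499  0.029 ]
side ball1_center 0.17 3774 48.3 (322, 356) [ 0.5565 -0.2988  0.029 ]
side ball2_center 0.69 488 38.9 (404, 268) [ 0.7823 -0.0307  0.029 ]
side ball2_center 0.63 157 7.1 (314, 363) [ 0.5391 -0.3148  0.029 ]
side ball3_center 0.43 186 7.8 (333, 330) [ 0.5849 -0.2304  0.029 ]
side ball4_center 0.65 110 6.0 (346, 353) [ 0.6042 -0.2941  0.029 ]
```

View pics/fin_scene.png

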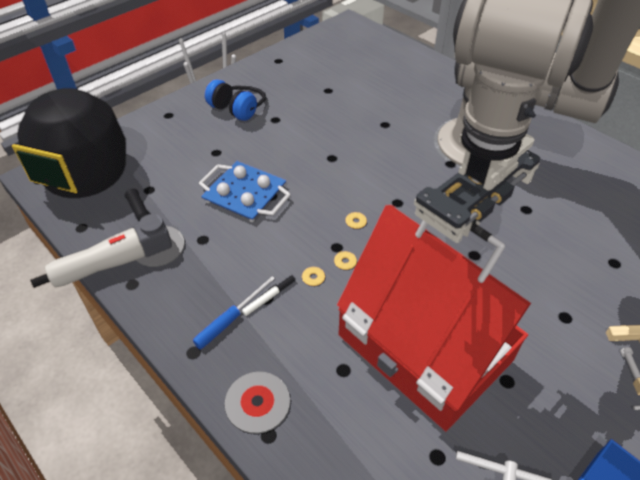

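The scene picture shows all four balls in the carrier at (243,185), the lid open with the gripper on its handle at (465,210), and the tools unmoved. The handle measures about 59.5°. I'll hold briefly to confirm it's steady.

Call:
{"method": "arm_command", "body": {"series": [{"x": 0, "y": 0, "z": 0, "rx": 0, "ry": 0, "rz": 0}, {"x": 0, "y": 0, "z": 0, "rx": 0, "ry": 0, "rz": 0}, {"x": 0, "y": 0, "z": 0, "rx": 0, "ry": 0, "rz": 0}, {"x": 0, "y": 0, "z": 0, "rx": 0, "ry": 0, "rz": 0}, {"x": 0, "y": 0, "z": 0, "rx": 0, "ry": 0, "rz": 0}, {"x": 0, "y": 0, "z": 0, "rx": 0, "ry": 0, "rz": 0}, {"x": 0, "y": 0, "z": 0, "rx": 0, "ry": 0, "rz": 0}, {"x": 0, "y": 0, "z": 0, "rx": 0, "ry": 0, "rz": 0}]}}

```text
time: 31.3
tool_pos: [0.5505, 0.2945, 0.3363]
tool_rot: [3.14, 0.0, 1.57]
contact_force: [-6.9, -4.3, 7.0]
opening: 0.0132
grip_force: 25.0
```

```bash
python3 - <<'E'
from h import *
s=observe();print(s['time'],s['tool_pos'],s['opening'],s['grip_force'],s['contact_force'])
z=[]
for n in ('scene','side'):
    p=cam(n); m=mark_of(p,'lid_handle')
    if m: print(np.round(m[0]['point'],4)); z.append(m[0]['point'])
h=np.mean(z,0); a=np.degrees(np.arctan2(h[2]-.104,.6868-h[0])); print('angle',a)
if 56.5<a<63.5 and s['grip_force']>10: print(hand_in())
E
```

```text
31.3 [0.55046247 0.2944678  0.33634975] 0.013161863729243058 25.00107765197754 [-6.93000305 -4.29429136  6.96421517]
[0.5497 0.2968 0.3269]
[0.5499 0.2954 0.3297]
angle 58.58386857317141
the job is handed in; nothing more can be done
None
```

All four wells hold a ball, the lid is held open at about 59° by its handle, the carrier and tools look unmoved in the pictures, and I handed the job in at about 31 s; no verdict came back.

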